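Slide the display board along its rails into the locating notches and close the catch

TASK

With the fingertips, push the display board steadily along the rails of its stand until you feel it drop into the locating notches and lie flat on the rails, carrying the knee slider on top along with it untouched; do not ram the board or lift it. Then push the catch's peg round until the catch lies square across the board's edge, at its stop, then move clear, leaving the spare slider, the mug and the marker where they are.

Things in the scene. Friction and masses are not known exactly. Their poses are not given: they have to be found in the camera images.
- stand: Fixed display stand: wood base plate (top 8 mm up), two grey rails with dark notch floors, dark steel side fences. Origin on the desk under the seated board's centre; +x is the way to push the board, z up. Spans x -168 to +75, y -106 to +106 mm, ends open. Rails along x at |y| 30 to 92 mm, tops 40 mm up, open space between. Fences |y| 91.5 to 106 mm, tops 54 mm up, guide the board with 1.5 mm play a side.
- seat (a point): Point midway between the rails, level with their tops (40 mm above the desk), over the stand's origin: the board's origin belongs here, +-3 mm of play along x. Each rail has two steep-walled notches, 20 mm long in x, 10 mm deep: one in its outer half (|y| 61 to 92 mm) centred at x +43, one in its inner half (|y| 30 to 61 mm) centred at x -43 mm.
- board: Loose light-wood board, 110 (x) by 180 (y) by 12 mm, about 0.25 kg, axes as the stand; origin: centre of its underside. Feet 14 x 14 x 8 mm below at x +43, y +-75 and x -43, y +-46 mm. Starts 50 to 95 mm short, feet on the rails, underside 48 mm up. At its place all feet drop in together: underside 40 mm up, and the notch walls stop it. Push mid rear (-x) edge, about 1 to 4 N.
- slider: Yellow knee slider with a black base, 75 by 48 by 24 mm, about 80 g, lying loose on the board, long side roughly along the board's x, 10 to 30 mm to the +y side of the board's middle. Origin at the centre of its underside. It rides along on the board and is not to be touched.
- catch (a joint): Angle (rad) of the steel turn-catch on top of the stand's -y fence. Starts at 0 to 0.4, open. At 0 its arm points 30 degrees outwards (to -y) from the stand's +x; grows counter-clockwise from above, past +x (0.52) to the stop at 2.09: arm to the stand's +y, square across the board. Stays where left; about 1 N moves it. Arm 14 mm wide, underside 55.5 mm up: it passes over a seated board only.
- catch_peg (a point): Top centre of the upright black round peg at the end of the catch's arm: 12 mm in diameter, 50 mm from the pivot axis, its top 85.5 mm above the desk; the arm's top face is 61.5 mm above the desk.
- catch_pivot (a point): Top centre of the catch's pivot (18 mm in diameter), at x -10, y -98.5 mm of the stand, 68 mm above the desk.
- spare_slider: A second knee slider like the first, lying flat on the desk to the robot's left (world +y) of the stand. Leave alone. Origin under its centre.
- mug: White mug, 74 mm in diameter, 80 mm tall, standing on the desk on the -y side of the stand. Leave alone. Origin under its centre.
- marker: Black marker pen, about 134 mm long and 14 mm thick, lying on the desk to the robot's right (world -y) of the stand. Leave alone. Origin under the middle of its barrel.
There are look-alikes about, which are no part of the job. There is more than one size of the board; the job needs the smallest.

How it is judged (in metres and radians):
On the way, in this order (a step that is already met when the one before it is completed fails the run):
1. the board has been slid along the rails to within 30 mm of its place, still up on its feet (x of board in the frame of stand above -0.03 m and z of board in the frame of stand above 0.045 m), for 0.05 s.
2. the board has dropped into the notches and lies flat on the rails (x of board in the frame of stand between -0.006 and 0.006 m and z of board in the frame of stand below 0.0425 m and angle between board's own z axis and vertical below 0.03 rad), for 0.2 s.
3. the catch has been swung across the board's edge (value of joint catch above 1.85 rad), for 0.2 s.
At the end, for the whole second after the job is handed in: The board lies flat in the notches (centre within 6 mm of the stand's origin along x, underside within 2.5 mm of the rail tops, tilt under 0.03 rad), the slider lies on it at rest, and the catch stands at more than 1.85 rad (within 14 degrees of its stop) (all of step 2 and x of slider in the frame of board between -0.045 and 0.045 m and y of slider in the frame of board between -0.03 and 0.07 m and z of slider in the frame of board between 0.009 and 0.016 m and value of joint catch above 1.85 rad and linear speed of each of board, slider below 0.01 m/s); the robot touches nothing.
It fails at once if the board is lifted off the rails (height (world z) of board above 0.058 m).
It fails at once if the board is rammed (more than 40 N from the fingers) or shoved past its notches (contact force between the fingers and board above 40 N or x of board in the frame of stand above 0.012 m).
It fails at once if the slider is touched by the robot (contact force between any of the fingers, the arm and slider above 0.5 N).
It fails at once if the slider falls off or is lifted from the board (z of slider in the frame of board above 0.03 m or z of slider in the frame of board below -0.005 m).
It fails at once if the spare slider, the mug or the marker is disturbed (moved 20 mm) (distance of any of spare_slider, mug, marker from where it was at the start of the episode above 0.02 m).
It also fails if it takes over 59 s, if anything falls off the work surface, if the arm or the gripper's body presses on something with over 40 N, if the wrist force passes 120 N, or if a joint passes its speed limit or range.

ROBOT

A 6-joint arm with a two-finger parallel gripper is mounted at the origin on the work surface. World frame = base frame: x ahead of the robot, y to its left, z up, the work surface at z = 0. Lengths are in m, angles in degrees, forces in N, time in s.
With the tool pointing down it reaches from about 0.4 to 0.825 m from the base axis. Payload 7 kg.
Tool frame: the origin (TCP) lies midway between the tips of the shut fingers; the grasp point (between the pads) lies 19 mm behind it (ctrl.grip_point_offset is the distance from the TCP to the grasp point, in m); x points along the fingers, y is the direction in which the jaws open and shut, and the axes are right-handed (so a half turn about x gives the same grasp; the last joint's range is limited). The gripper opens to 88 mm and grips with 3 to 60 N. Pads are 19 mm wide; open, the fingers measure 130 mm over their backs; the gripper's body (78 mm by 193 mm) begins 47 mm behind the grasp point.
Start: joints at [-55.686, 20.546, 0.682, 0, -70.136, -16.507], TCP at [0.206, -0.643, 0.227] pointing down, gripper open.
Joint ranges: [-176.03, 176.03], [-82.01, 121.73], [-58.28, 71.71], [-173.87, 95.51], [-174.79, -0.11], [-173.66, 173.66]. Speed limits (degrees/s): [136.94, 136.94, 172.46, 180, 180, 180].

INTERFACE

Orientations are given as [roll, pitch, yaw] about the fixed x, y, z axes, in that order (R = Rz(yaw) Ry(pitch) Rx(roll)).
In Python, from plant import ctrl gives the robot as it stands.
- The arm moves only by the tool drive_tool, never from a script. Its argument "plan" is a list of rows, each a list of 3 entries, a list of its own where there are three numbers: the shift along the tool's x, y, z in m, then the turn, a rotation vector about the tool's x, y, z in degrees, then the opening, from 0 (shut) to 1 (fully open). In form: [[[dx, dy, dz], [wx, wy, wz], grip], ...]. A call has 1 to 20 rows; each row is the pose to reach, as a shift and turn from the pose measured when the call began, along the tool's axes at that moment; what a row does not reach only later rows make up. A row lasts 1/12 s, in which the tool goes at most 41.7 mm and 7.16 degrees, less where a joint would pass 70% of its speed; a pose out of reach is approached as far as the arm can. A call with a gripper value outside its range is refused whole. The fingers move at their own pace and stop on an object; the grip force is fixed at half the most. Time passes only in rows, so rows that repeat a pose let the fingers close. It gives the time, the measured TCP pose, the force and the opening at its end, in the units of the state.
- ctrl.get_obs(): the state, without advancing time (a new reading comes with each control period).
- ctrl.snapshot(name): name is "side" or "top"; returns the picture (480x640x3 uint8, blue, green, red); there is no depth.
- ctrl.get_calibration(name): a dict with "fx", "fy", "cx", "cy" (pixels), "R" (3x3) and "t" (3): a world point X has camera coordinates R X + t. Camera axes: x right, y down, z forward; pixel columns grow to the right and rows downward; lengths in m; the calibration is good to about 2 mm. A picture is of the moment at which its call begins. get_calibration takes no time and is no camera call.
- ctrl.close_job(): hands the job in, once; it reports no verdict.
Trained networks look in the newest picture that a camera, given by its name, has taken for a name from the list of things; names that differ only in an ending like _2 or _b are one class to them, and where a whole thing is asked for, a point or a joint stands for the part that bears it (a point fixed in the world has none). Each returns a list of dicts, best first, with "confidence" (0 to 1); they miss things now and then, are a little off and sometimes report something else, mostly with a low value. They report only what shows in the picture. A call takes as long as a camera call. They do not tell look-alikes from the thing itself.
- ctrl.cut_out(camera, name): "pixels" (480x640 bool, what is visible of it) and "pixel" ([column, row] in pixels, amid what is visible of it).
- ctrl.landmark_of(camera, name): "pixel" ([column, row] in pixels: a listed point, or the origin of a listed thing).
The state is a dict: "clock": time; "joint_pos": joint angles; "qvel": joint speeds; "tau": joint torques, N m; "tool_pos": TCP position; "orientation": TCP orientation; "force": force on the tool from outside, world axes, zero at the start; "moment": the same for the moment, N m; "opening": finger opening in m.
Only numpy, scipy, OpenCV 4.12 (cv2) and the standard library are available. Lean on these libraries where they do the work, as an engineer would, in place of code of your own. Each camera call takes 0.05 s, during which the arm holds its last target. There are 200 camera calls.

## Working session

There is one attempt and no reset: what is moved stays moved. The work goes in short steps, Python scripts to look and compute and a tool call to move; the robot and the scene stay as the last step left them, time stands still between calls to the robot, and variables do not carry over. Pictures are saved under pics/ and viewed, about 8 in all and at most 12, crops included, and the job is handed in when it is done.

Besides the shell and the picture viewer there is one more tool, called by a JSON object that holds its "op" and its "data". drive_tool: Moves the arm, as the interface text tells. Its arguments: {"type":"object","properties":{"plan":{"type":"array","items":{"type":"array"}}},"required":["plan"]}

```bash
ls; mkdir -p pics
python3 - <<'E'
from plant import ctrl
import cv2,numpy as np
o=ctrl.get_obs();print(o['clock'],o['tool_pos'],o['orientation'],o['opening'],o['force'])
ims=[]
for n in("side","top"):
    im=ctrl.snapshot(n);cv2.imwrite(f"pics/{n}0.png",im)
    c=ctrl.get_calibration(n);print(n,{k:np.round(v,4).tolist() for k,v in c.items()})
    for t in("stand","seat","board","slider","catch","catch_peg","catch_pivot","spare_slider","mug","marker"):
        try:l=ctrl.landmark_of(n,t)
        except Exception as e: print(t,e);continue
        print(n,t,[(np.round(d['pixel'],1).tolist(),round(d['confidence'],2)) for d in l[:4]])
E
```

```text
pics
0.0 [ 0.20625343 -0.64220262  0.22560498] [ 94.01807236  89.90283468 111.81517685] 0.08775605074280336 [0.38801882 0.259033   0.3588012 ]
side {'fx': 533.1489, 'fy': 533.1489, 'cx': 321.6875, 'cy': 244.415, 'R': [[0.9993, -0.0359, 0.0094], [-0.0119, -0.5503, -0.8349], [0.0351, 0.8342, -0.5504]], 't': [-0.5208, 0.0644, 1.0671]}
side stand [([319.5, 286.5], 0.69)]
side seat [([316.3, 267.6], 0.73)]
side board [([172.9, 384.5], 0.8), ([205.8, 204.2], 0.71), ([346.5, 265.8], 0.56)]
side slider [([350.5, 268.3], 0.9)]
catch it knows: board, catch_peg, catch_pivot, marker, mug, seat, slider, spare_slider, stand
side catch_peg [([296.4, 220.6], 0.78)]
side catch_pivot [([324.9, 228.2], 0.87)]
side spare_slider [([327.8, 205.8], 0.66)]
side mug []
side marker [([378.2, 434.5], 0.89), ([319.0, 287.6], 0.67)]
top {'fx': 452.7327, 'fy': 452.7327, 'cx': 322.6274, 'cy': 242.1729, 'R': [[-0.0141, -0.9997, -0.0194], [-0.9955, 0.0159, -0.0934], [0.0937, 0.018, -0.9954]], 't': [0.0184, 0.5209, 1.116]}
top stand [([345.2, 245.8], 0.94), ([345.9, 222.7], 0.48), ([267.8, 183.9], 0.31)]
top seat [([343.1, 246.3], 0.7)]
top board [([447.2, 333.6], 0.95), ([217.0, 352.3], 0.92), ([344.7, 222.7], 0.88)]
top slider [([354.8, 217.0], 0.58)]
catch it knows: board, catch_peg, catch_pivot, marker, mug, seat, slider, spare_slider, stand
top catch_peg [([301.8, 258.4], 0.59), ([345.1, 225.0], 0.21)]
top catch_pivot [([302.2, 238.3], 0.82), ([224.2, 234.1], 0.48)]
top spare_slider [([220.3, 234.1], 0.67)]
top mug [([264.8, 180.2], 0.65)]
top marker [([477.2, 217.3], 0.84)]
```

View pics/side0.png

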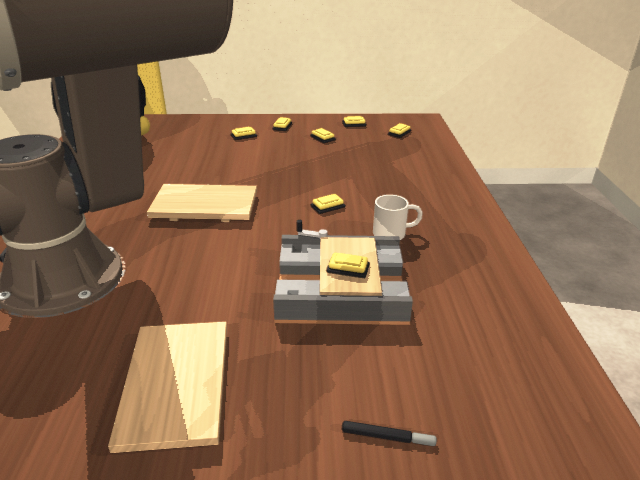

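View pics/top0.png

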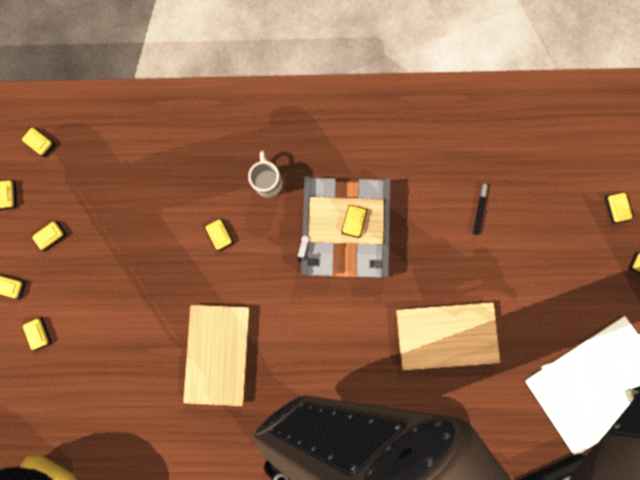

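The side view shows the stand at about (345,275), with the board and slider on it and the catch at (300–325,230) on the far fence. In the top view the stand is at (346,228), the board at (345,221), and the catch at (302,248) on the left (world +y) fence. So stand +x is roughly world -x, and the push goes towards the robot. Next I triangulate.

```bash
cat > h.py <<'E'
from plant import ctrl
import cv2,numpy as np
from scipy.optimize import least_squares
C={n:ctrl.get_calibration(n) for n in("side","top")}
def proj(n,X):
    c=C[n];p=np.asarray(X)@np.array(c['R']).T+c['t'];return p[...,:2]/p[...,2:]*[c['fx'],c['fy']]+[c['cx'],c['cy']]
def tri(a,b):
    r=least_squares(lambda X:np.r_[proj("side",X)-a,proj("top",X)-b],[.5,0,.05]);return r.x,np.abs(r.fun).max()
def ray(n,p,z):
    c=C[n];R=np.array(c['R']);o=-R.T@c['t'];d=R.T@[(p[0]-c['cx'])/c['fx'],(p[1]-c['cy'])/c['fy'],1];return o+d*(z-o[2])/d[2]
def mask(n,name,near):
    l=[d for d in ctrl.cut_out(n,name) if np.hypot(*(np.array(d['pixel'])-near))<40]
    return l[0]['pixels'] if l else None
E
python3 - <<'E'
from h import *
np.set_printoptions(precision=4,suppress=True)
for k,a,b in [("stand",(319.5,286.5),(345.2,245.8)),("seat",(316.3,267.6),(343.1,246.3)),("board",(346.5,265.8),(344.7,222.7)),("slider",(350.5,268.3),(354.8,217)),("peg",(296.4,220.6),(301.8,258.4)),("pivot",(324.9,228.2),(302.2,238.3)),("spare",(327.8,205.8),(220.3,234.1))]:
    print(k,*tri(a,b))
print("marker",ray("top",(477,217),.007),ray("top",(264.8,180.2),0))
ctrl.snapshot("top")
for t,near in(("stand",(345,228)),("board",(345,221)),("slider",(355,220))):
    m=mask("top",t,near)
    if m is None: print(t,None);continue
    r=cv2.minAreaRect(np.argwhere(m)[:,::-1].astype(np.float32));bp=cv2.boxPoints(r)
    z={"stand":.054,"board":.06,"slider":.084}[t]
    print(t,r,[ray("top",p,z)[:2].round(4).tolist() for p in bp])
# crop
im=cv2.imread("pics/top0.png")[160:300,240:420];cv2.imwrite("pics/c0.png",cv2.resize(im,None,fx=4,fy=4,interpolation=cv2.INTER_CUBIC))
E
```

```text
stand [ 0.5143 -0.0468  0.0018] 0.5419807081346448
seat [ 0.5087 -0.0403  0.0429] 0.1554279022912226
board [ 0.5665 -0.0451  0.0497] 0.12284689430822482
slider [ 0.5742 -0.0697  0.0619] 1.614335826755024
peg [0.4736 0.0591 0.0897] 1.4910587993941817
pivot [0.5283 0.0591 0.0705] 0.5394446017792518
spare [0.5472 0.2751 0.0022] 0.46134736133654997
marker [ 0.581  -0.3844  0.007 ] [0.6885 0.1599 0.    ]
stand ((342.9097595214844, 227.44688415527344), (91.04426574707031, 98.03068542480469), 0.7440592050552368) [[0.4368, 0.0743], [0.6801, 0.069], [0.6729, -0.1569], [0.4307, -0.1471]]
board ((345.809326171875, 220.7449951171875), (73.47455596923828, 44.9055061340332), 1.50743567943573) [[0.5182, 0.0444], [0.6293, 0.0403], [0.6212, -0.1402], [0.5106, -0.1344]]
slider ((353.9785461425781, 221.0901336669922), (21.587032318115234, 32.148929595947266), 13.392496109008789) [[0.5339, -0.0317], [0.6092, -0.051], [0.5962, -0.1011], [0.5211, -0.0816]]
```

View pics/c0.png

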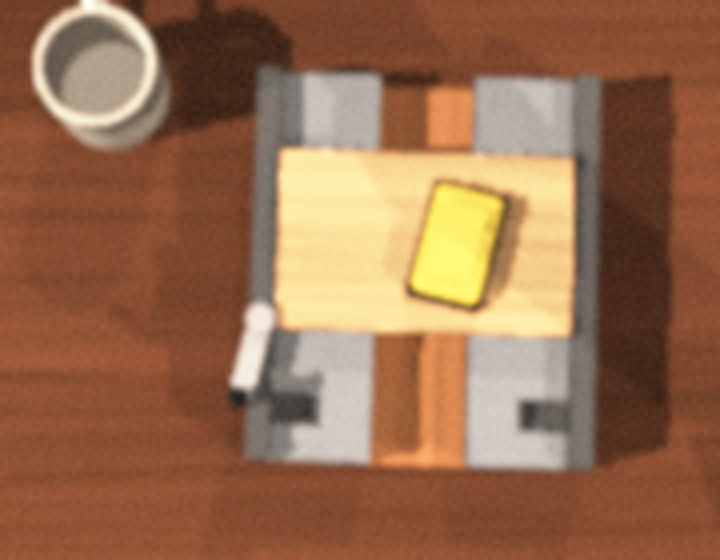

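The crop shows the board's rear (pushing) edge at the top, from crop (280,150) to (577,157). The catch's peg is at (238,396), and the outer notches are at (295,408) and (545,413). The triangulated heights and geometry match the stated sizes, so I work out the first approach.

```bash
cat >> h.py <<'E'
from scipy.spatial.transform import Rotation as Rn
def pose():
    o=ctrl.get_obs();return np.array(o['tool_pos']),Rn.from_euler('xyz',o['orientation'],degrees=True)
def rel(pts,yaw=None):
    """world targets -> tool shift; yaw: world direction (deg) of tool y axis, tool x down"""
    p,R=pose();M=R.as_matrix();print("at",p.round(4),"tool axes",M.round(4).tolist())
    if yaw is not None:
        y=np.array([np.cos(np.radians(yaw)),np.sin(np.radians(yaw)),0]);x=np.array([0,0,-1.]);
        T=Rn.from_matrix(np.c_[x,y,np.cross(x,y)]);print("turn",(R.inv()*T).as_rotvec(degrees=True).round(2))
    for q in pts: print(q,"->",(M.T@(np.array(q)-p)).round(4).tolist())
E
python3 - <<'E'
from h import *
for y in(87.7,-92.3): rel([],y)
rel([(.3,-.45,.227),(.652,-.05,.20),(.652,-.05,.12)])
E
```

```text
at [ 0.2064 -0.6427  0.2266] tool axes [[-0.0, -0.3057, 0.9521], [-0.0, 0.9521, 0.3057], [-1.0, 0.0, -0.0]]
turn [20.1 -0.   0. ]
at [ 0.2064 -0.6427  0.2266] tool axes [[-0.0, -0.3057, 0.9521], [-0.0, 0.9521, 0.3057], [-1.0, 0.0, -0.0]]
turn [-159.9   -0.    -0. ]
at [ 0.2064 -0.6427  0.2266] tool axes [[-0.0, -0.3057, 0.9521], [-0.0, 0.9521, 0.3057], [-1.0, 0.0, -0.0]]
(0.3, -0.45, 0.227) -> [-0.0004, 0.1548, 0.1481]
(0.652, -0.05, 0.2) -> [0.0266, 0.428, 0.6055]
(0.652, -0.05, 0.12) -> [0.1066, 0.428, 0.6055]
```

{"op": "drive_tool", "data": {"plan": [[[0,0.021,0.03],[1,0,0],0],[[0,0.043,0.06],[2,0,0],0],[[0,0.064,0.091],[3,0,0],0],[[0,0.086,0.121],[4,0,0],0],[[0,0.107,0.151],[5,0,0],0],[[0,0.128,0.182],[6,0,0],0],[[0,0.15,0.212],[7,0,0],0],[[0,0.171,0.242],[8,0,0],0],[[0,0.193,0.272],[9,0,0],0],[[0,0.214,0.303],[10,0,0],0],[[0,0.235,0.333],[11,0,0],0],[[0,0.257,0.363],[12,0,0],0],[[0,0.278,0.394],[13,0,0],0],[[0,0.3,0.424],[14,0,0],0],[[0,0.321,0.454],[15,0,0],0],[[0,0.342,0.484],[16,0,0],0],[[0,0.364,0.515],[17,0,0],0],[[0,0.385,0.545],[18,0,0],0],[[0.01,0.407,0.575],[19,0,0],0],[[0.02,0.428,0.6055],[20.1,0,0],0]]}}

```text
clock: 2.87
tool_pos: [0.6533, -0.0482, 0.2072]
orientation: [11.5, 89.9, 9.1]
force: [0.4, -0.6, -0.0]
opening: 0.0007
```

Run:
```python
from h import *
o=ctrl.get_obs();print(o['clock'],o['force'],o['opening'])
rel([(.655,-.05,.12),(.655,-.05,.046)],87.7)
```

```text
2.8667 [ 0.41814309 -0.58677383 -0.0485913 ] 0.0007010861672761294
at [ 0.6533 -0.0482  0.2072] tool axes [[0.002, 0.0406, 0.9992], [0.0003, 0.9992, -0.0406], [-1.0, 0.0004, 0.002]]
turn [-0.03  0.11 -0.02]
(0.655, -0.05, 0.12) -> [0.0872, -0.0018, 0.0016]
(0.655, -0.05, 0.046) -> [0.1612, -0.0018, 0.0015]
```

Descend to z 0.12 first, look, then go to working height.

{"op": "drive_tool", "data": {"plan": [[[0.02,-0.001,0.001],[0,0,0],0],[[0.045,-0.002,0.002],[0,0,0],0],[[0.07,-0.002,0.002],[0,0,0],0],[[0.09,-0.002,0.002],[0,0,0],0],[[0.11,-0.002,0.002],[0,0,0],0],[[0.12,-0.002,0.002],[0,0,0],0]]}}

```text
clock: 3.37
tool_pos: [0.6541, -0.0502, 0.0844]
orientation: [179.3, 89.9, 177.0]
force: [-0.4, -0.5, 0.0]
opening: 0.0002
```

Run:
```python
from h import *
s=ctrl.snapshot("side");t=ctrl.snapshot("top")
rel([])
a=cv2.resize(s[190:340,250:430],None,fx=3.3,fy=3.3,interpolation=cv2.INTER_CUBIC);cv2.imwrite("pics/s1.png",a)
```

```text
at [ 0.6542 -0.0504  0.0853] tool axes [[-0.0017, 0.0408, 0.9992], [-0.0002, 0.9992, -0.0408], [-1.0, -0.0003, -0.0017]]
```

View pics/s1.png

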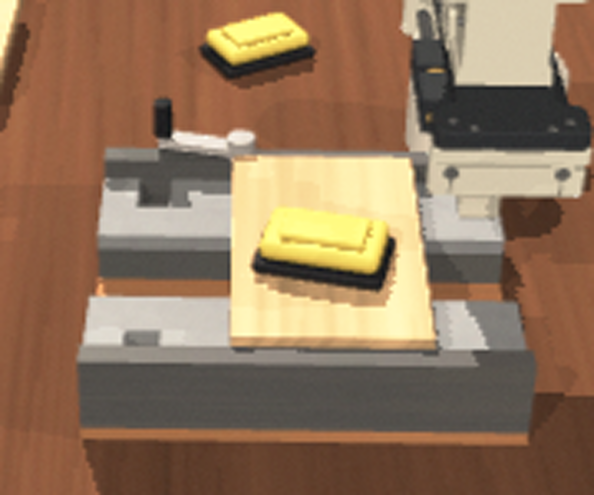

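The crop shows the fingertip at (480,205), behind the board's rear edge at (425,250) and clear of the slider. I go down to z≈0.046 and start a slow push.

{"op": "drive_tool", "data": {"plan": [[[0.013,0,0],[0,0,0],0],[[0.026,0,0],[0,0,0],0],[[0.038,0,0],[0,0,0],0],[[0.039,0,0],[0,0,0],0],[[0.039,0,-0.004],[0,0,0],0],[[0.039,0,-0.008],[0,0,0],0],[[0.039,0,-0.011],[0,0,0],0],[[0.039,0,-0.014],[0,0,0],0],[[0.039,0,-0.017],[0,0,0],0],[[0.039,0,-0.02],[0,0,0],0],[[0.039,0,-0.023],[0,0,0],0],[[0.039,0,-0.026],[0,0,0],0]]}}

```text
clock: 4.47
tool_pos: [0.6291, -0.0491, 0.0471]
orientation: [-9.5, 90.0, -11.9]
force: [2.1, -0.3, 1.1]
opening: 0.0004
```

{"op": "drive_tool", "data": {"plan": [[[0,0,-0.003],[0,0,0],0],[[0,0,-0.005],[0,0,0],0],[[0,0,-0.007],[0,0,0],0],[[0,0,-0.009],[0,0,0],0],[[0,0,-0.011],[0,0,0],0],[[0,0,-0.013],[0,0,0],0],[[0,0,-0.015],[0,0,0],0],[[0,0,-0.017],[0,0,0],0],[[0,0,-0.019],[0,0,0],0],[[0,0,-0.021],[0,0,0],0],[[0,0,-0.023],[0,0,0],0],[[0,0,-0.025],[0,0,0],0],[[0,0,-0.027],[0,0,0],0],[[0,0,-0.029],[0,0,0],0],[[0,0,-0.031],[0,0,0],0],[[0,0,-0.033],[0,0,0],0]]}}

```text
clock: 5.8
tool_pos: [0.5958, -0.0478, 0.047]
orientation: [-10.8, 90.0, -13.1]
force: [2.1, 0.4, 2.3]
opening: 0.0004
```

Run:
```python
from h import *
rel([]);print(ctrl.get_obs()['force'])
s=ctrl.snapshot("side");t=ctrl.snapshot("top")
for n in("side","top"):
  for k in("board","slider"): print(n,k,[(np.round(d['pixel'],1).tolist(),round(d['confidence'],2)) for d in ctrl.landmark_of(n,k)[:3]])
a=[cv2.resize(i,None,fx=2.2,fy=2.2,interpolation=cv2.INTER_CUBIC) for i in(s[180:340,250:430],t[160:320,250:430])];cv2.imwrite("pics/2.png",np.hstack(a))
```

```text
at [ 0.5958 -0.0478  0.047 ] tool axes [[0.0006, 0.0403, 0.9992], [-0.0001, 0.9992, -0.0403], [-1.0, -0.0001, 0.0006]]
[2.07415421 0.42166162 2.34356349]
side board [([324.5, 266.2], 0.86), ([205.8, 203.5], 0.64), ([174.4, 381.3], 0.56)]
side slider [([327.6, 269.1], 0.59)]
top board [([445.2, 336.3], 0.9), ([343.8, 240.8], 0.81)]
top slider [([352.9, 236.4], 0.7)]
```

View pics/2.png

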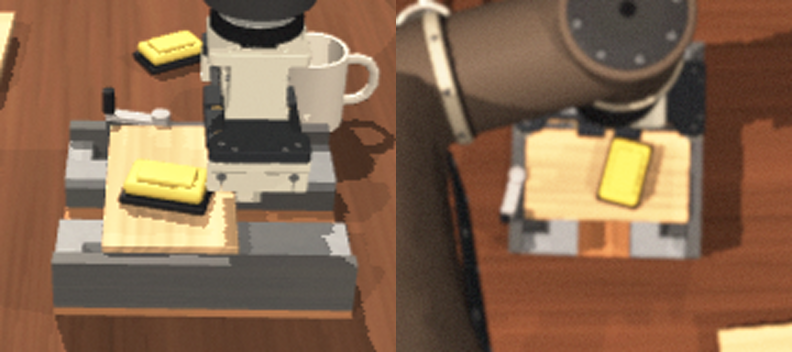

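The slider is riding along and the board is square. I go on slowly, in shorter chunks near the notches.

{"op": "drive_tool", "data": {"plan": [[[0,0,-0.002],[0,0,0],0],[[0,0,-0.004],[0,0,0],0],[[0,0,-0.0055],[0,0,0],0],[[0,0,-0.007],[0,0,0],0],[[0,0,-0.0085],[0,0,0],0],[[0,0,-0.01],[0,0,0],0],[[0,0,-0.0115],[0,0,0],0],[[0,0,-0.013],[0,0,0],0],[[0,0,-0.0145],[0,0,0],0],[[0,0,-0.016],[0,0,0],0]]}}

```text
clock: 6.93
tool_pos: [0.5788, -0.0473, 0.0465]
orientation: [-167.4, 89.9, -169.7]
force: [-0.4, -0.3, -0.5]
opening: 0.0003
```

{"op": "drive_tool", "data": {"plan": [[[0,0,-0.002],[0,0,0],0],[[0,0,-0.003],[0,0,0],0],[[0,0,-0.004],[0,0,0],0]]}}

```text
clock: 7.18
tool_pos: [0.5746, -0.0471, 0.0465]
orientation: [-168.8, 89.9, -171.1]
force: [1.5, 0.7, -0.6]
opening: 0.0006
```

Run:
```python
from h import *
print(ctrl.get_obs()['force'])
s=ctrl.snapshot("side");t=ctrl.snapshot("top")
P=[[d['pixel'] for d in ctrl.landmark_of(n,"board") if np.hypot(*(np.array(d['pixel'])-[320,255]))<50] for n in("side","top")];print(P)
if P[0] and P[1]: print(tri(P[0][0],P[1][0]))
a=[cv2.resize(i,None,fx=2.2,fy=2.2,interpolation=cv2.INTER_CUBIC) for i in(s[180:340,250:430],t[160:320,250:430])];cv2.imwrite("pics/3.png",np.hstack(a))
```

```text
[ 1.50207891  0.70644421 -0.64599211]
[[[314.8, 268.7]], [[344.7, 245.1]]]
(array([ 0.50786857, -0.04438205,  0.04357108]), np.float64(1.319860955147817))
```

View pics/3.png

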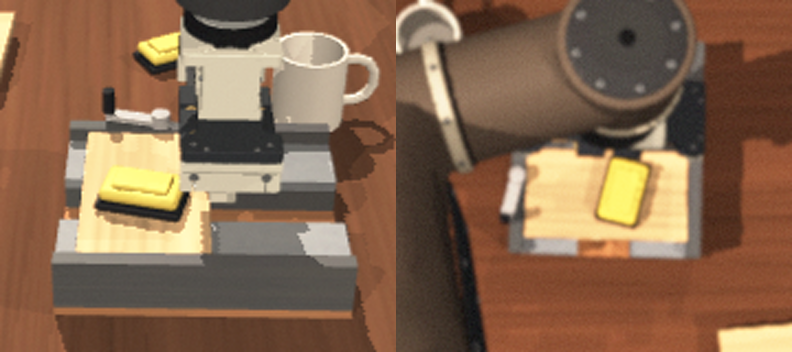

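The board dropped: the push force vanished near TCP x 0.579, and the near edge now sits below the fence top. The network gives z≈0.0436 and x≈0.508. I back off and lift, then measure the catch precisely.

{"op": "drive_tool", "data": {"plan": [[[0,0,0.004],[0,0,0],0],[[0,0,0.01],[0,0,0],0],[[0,0,0.02],[0,0,0],0],[[-0.02,0,0.025],[0,0,0],0],[[-0.05,0,0.03],[0,0,0],0],[[-0.08,0.01,0.03],[0,0,0],0],[[-0.11,0.02,0.03],[0,0,0],0],[[-0.14,0.03,0.03],[0,0,0],0],[[-0.14,0.03,0.03],[0,0,0],0]]}}

```text
clock: 8.13
tool_pos: [0.6102, -0.0171, 0.1932]
orientation: [6.1, 89.6, 3.9]
force: [0.7, -0.8, 1.2]
opening: 0.0009
```

Run:
```python
from h import *
o=ctrl.get_obs();print(o['joint_pos'],o['tool_pos'],o['force'])
s=ctrl.snapshot("side");t=ctrl.snapshot("top")
for k,z in(("board",.04),("seat",.04),("slider",.052),("catch_pivot",.068),("catch_peg",.0855)):
  P=[[(np.round(d['pixel'],1).tolist(),round(d['confidence'],2)) for d in ctrl.landmark_of(n,k) if np.hypot(*(np.array(d['pixel'])-[320,245]))<60][:2] for n in("side","top")];print(k,P)
  for n,p in zip(("side","top"),P):
    if p: print("   ",n,ray(n,p[0][0],z).round(4))
  if P[0] and P[1]: print("  tri",tri(P[0][0][0],P[1][0][0]))
a=[cv2.resize(i,None,fx=4,fy=4,interpolation=cv2.INTER_CUBIC) for i in(s[200:320,265:365],t[195:315,270:370])];cv2.imwrite("pics/4.png",np.hstack(a))
```

```text
[  16.77204482   15.59486169  -10.97864258    0.11045879  -62.99668156
 -109.06044565] [ 0.610246   -0.01708014  0.19316461] [ 0.68472401 -0.79289385  1.18130923]
board [[([312.2, 268.7], 0.94)], [([345.7, 249.9], 0.69)]]
    side [ 0.501  -0.0396  0.04  ]
    top [ 0.4995 -0.0467  0.04  ]
  tri (array([ 0.50020926, -0.04645869,  0.04489187]), np.float64(0.4462080363350651))
seat [[([328.1, 206.1], 0.42)], []]
    side [0.543  0.2061 0.04  ]
slider [[([312.0, 272.6], 0.78)], [([352.6, 246.1], 0.59)]]
    side [ 0.5    -0.0686  0.052 ]
    top [ 0.5076 -0.0633  0.052 ]
  tri (array([ 0.50300291, -0.06365212,  0.04867741]), np.float64(1.993291344306357))
catch_pivot [[([324.1, 230.2], 0.84)], [([305.4, 238.8], 0.68)]]
    side [0.5275 0.0556 0.068 ]
    top [0.5259 0.0514 0.068 ]
  tri (array([0.52657738, 0.05132773, 0.07055359]), np.float64(0.3955581708598288))
catch_peg [[([296.7, 219.7], 0.47)], [([302.0, 259.9], 0.43)]]
    side [0.4715 0.0694 0.0855]
    top [0.4738 0.0591 0.0855]
  tri (array([0.47240246, 0.05861747, 0.09196832]), np.float64(0.43791148844172767))
```

View pics/4.png

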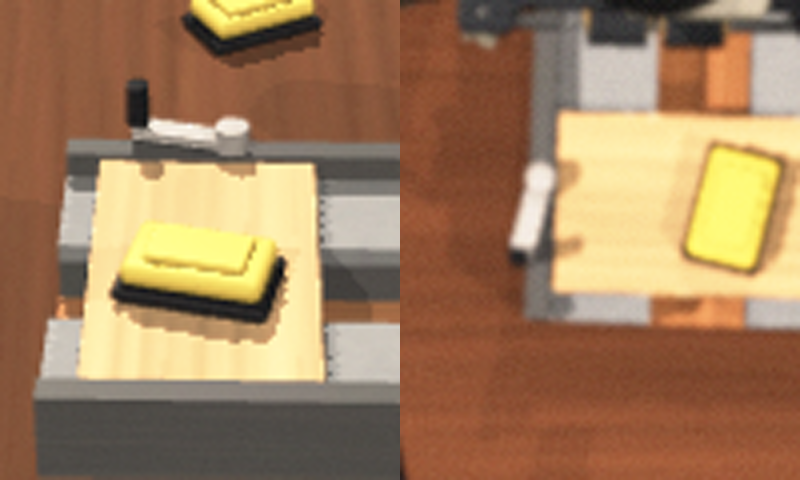

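The crop shows the board flat, with its near edge under the fence top. The catch pivot is at side (323,230.5) and top (305,239.5), and the peg at side (299,221) and top (300,258.5). That gives pivot ≈ (0.5245, 0.0535) and peg ≈ (0.476, 0.066), 51 mm apart as it should be, with the catch at about 0.3 rad. Joint 6 limits mean pushing with the tool's -z face, so I plan the arc.

```bash
cat >> h.py <<'E'
P=np.array([.5245,.0535])
def arc(phis,r=.045,d=.0155,z=.068):
    """rows: pusher pose with tool y radial, pushing along tool -z"""
    p,R=pose();M=R.as_matrix()
    for f in phis:
        a=np.radians(f);u=np.array([np.cos(a),np.sin(a)]);t=np.array([-u[1],u[0]])
        q=np.r_[P+r*u-d*t,z];y=np.r_[u,0];x=np.array([0,0,-1.])
        T=Rn.from_matrix(np.c_[x,y,np.cross(x,y)])
        print(f,q.round(3),[(M.T@(q-p)).round(4).tolist(),(R.inv()*T).as_rotvec(degrees=True).round(1).tolist(),0])
E
python3 - <<'E'
from h import *
arc([165],d=.034,z=.19)
E
```

```text
165 [0.49  0.098 0.19 ] [[-0.0038, 0.1117, -0.1207], [-77.3, -0.2, -0.1], 0]
```

{"op": "drive_tool", "data": {"plan": [[[0,0.008,-0.009],[-5.5,0,0],0],[[0,0.016,-0.018],[-11,0,0],0],[[0,0.024,-0.026],[-16.5,0,0],0],[[0,0.032,-0.035],[-22,0,0],0],[[0,0.04,-0.043],[-27.5,0,0],0],[[0,0.048,-0.052],[-33,0,0],0],[[0,0.056,-0.06],[-38.5,0,0],0],[[0,0.064,-0.069],[-44,0,0],0],[[0,0.072,-0.078],[-49.5,0,0],0],[[0,0.08,-0.087],[-55,0,0],0],[[0,0.088,-0.095],[-60.5,0,0],0],[[0,0.096,-0.104],[-66,0,0],0],[[0,0.104,-0.112],[-71.5,0,0],0],[[0,0.1117,-0.1207],[-77.3,0,0],0],[[0,0.1117,-0.1207],[-77.3,0,0],0]]}}

```text
clock: 9.98
tool_pos: [0.4889, 0.0988, 0.1864]
orientation: [106.0, 89.8, -178.7]
force: [-0.7, 0.0, 0.6]
opening: 0.0002
```

Run:
```python
from h import *
print(ctrl.get_obs()['joint_pos'])
arc([165],d=.034)
```

```text
[ 33.96946824   5.78760621 -24.33051567  -0.09390602 -60.0087398
 -48.61987198]
165 [0.49  0.098 0.068] [[0.1184, -0.0014, -0.0005], [0.3, -0.0, -0.1], 0]
```

{"op": "drive_tool", "data": {"plan": [[[0.02,0,0],[0,0,0],0],[[0.05,0,0],[0,0,0],0],[[0.075,0,0],[0,0,0],0],[[0.095,0,0],[0,0,0],0],[[0.11,0,0],[0,0,0],0],[[0.118,0,0],[0,0,0],0],[[0.118,0,0],[0,0,0],0]]}}

```text
clock: 10.57
tool_pos: [0.4878, 0.098, 0.0668]
orientation: [123.1, 89.7, -161.7]
force: [-0.3, 0.2, -0.8]
opening: 0.0004
```

Run:
```python
from h import *
arc([165],d=.0175)
print();arc(range(166,222,3))
s=ctrl.snapshot("side");t=ctrl.snapshot("top")
a=[cv2.resize(i,None,fx=4,fy=4,interpolation=cv2.INTER_CUBIC) for i in(s[190:310,265:365],t[195:315,270:370])];cv2.imwrite("pics/5.png",np.hstack(a))
```

```text
165 [0.486 0.082 0.068] [[-0.0012, -0.0019, -0.016], [0.2, -0.2, -0.3], 0]

166 [0.485 0.079 0.068] [[-0.0012, -0.0016, -0.0188], [-0.8, -0.2, -0.3], 0]
169 [0.483 0.077 0.068] [[-0.0012, -0.0009, -0.0212], [-3.8, -0.2, -0.3], 0]
172 [0.482 0.075 0.068] [[-0.0012, -0.0003, -0.0236], [-6.8, -0.2, -0.3], 0]
175 [0.481 0.073 0.068] [[-0.0012, 0.0002, -0.026], [-9.8, -0.2, -0.3], 0]
178 [0.48  0.071 0.068] [[-0.0012, 0.0005, -0.0285], [-12.8, -0.1, -0.3], 0]
181 [0.479 0.068 0.068] [[-0.0011, 0.0007, -0.031], [-15.8, -0.1, -0.3], 0]
184 [0.479 0.066 0.068] [[-0.0011, 0.0008, -0.0335], [-18.8, -0.1, -0.3], 0]
187 [0.478 0.063 0.068] [[-0.0011, 0.0007, -0.036], [-21.8, -0.1, -0.3], 0]
190 [0.477 0.061 0.068] [[-0.0011, 0.0005, -0.0385], [-24.8, -0.1, -0.3], 0]
193 [0.477 0.058 0.068] [[-0.0011, 0.0002, -0.0409], [-27.8, -0.1, -0.3], 0]
196 [0.477 0.056 0.068] [[-0.0011, -0.0002, -0.0434], [-30.8, -0.1, -0.3], 0]
199 [0.477 0.054 0.068] [[-0.0011, -0.0008, -0.0458], [-33.8, -0.1, -0.3], 0]
202 [0.477 0.051 0.068] [[-0.0011, -0.0015, -0.0482], [-36.8, -0.1, -0.3], 0]
205 [0.477 0.049 0.068] [[-0.0011, -0.0023, -0.0506], [-39.8, -0.1, -0.3], 0]
208 [0.477 0.046 0.068] [[-0.0011, -0.0033, -0.0529], [-42.8, -0.1, -0.3], 0]
211 [0.478 0.044 0.068] [[-0.0011, -0.0043, -0.0551], [-45.8, -0.1, -0.3], 0]
214 [0.479 0.041 0.068] [[-0.0011, -0.0055, -0.0573], [-48.8, -0.1, -0.3], 0]
217 [0.479 0.039 0.068] [[-0.0011, -0.0068, -0.0594], [-51.8, -0.0, -0.3], 0]
220 [0.48  0.036 0.068] [[-0.0011, -0.0082, -0.0615], [-54.8, -0.0, -0.3], 0]
```

View pics/5.png

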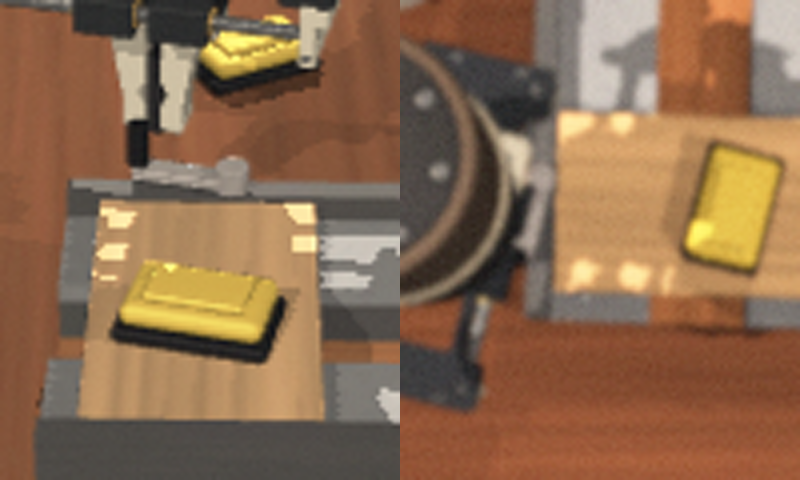

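The picture shows the fingers behind the peg (side crop peg at (137,140), tips spanning 125–190). I shift 4 mm outward so the peg sits nearer the middle of the tips, then push along the arc.

{"op": "drive_tool", "data": {"plan": [[[-0.001,0.001,-0.006],[0,0,0],0],[[-0.001,0.002,-0.012],[0,0,0],0],[[-0.001,0.0025,-0.0165],[0,0,0],0],[[-0.001,0.003,-0.0195],[-1,0,0],0],[[-0.001,0.0032,-0.0213],[-4,0,0],0],[[-0.001,0.0037,-0.024],[-7,0,0],0],[[-0.001,0.004,-0.0267],[-10,0,0],0],[[-0.001,0.0044,-0.0294],[-13,0,0],0],[[-0.001,0.0045,-0.032],[-16,0,0],0],[[-0.001,0.0045,-0.0348],[-19,0,0],0],[[-0.001,0.0044,-0.0375],[-22,0,0],0],[[-0.001,0.0041,-0.0402],[-25,0,0],0],[[-0.001,0.0037,-0.0428],[-28,0,0],0]]}}

```text
clock: 11.75
tool_pos: [0.4743, 0.0579, 0.0702]
orientation: [75.2, 89.9, 178.7]
force: [-1.5, 1.0, 0.5]
opening: 0.0006
```

Run:
```python
from h import *
print(ctrl.get_obs()['force'])
arc(range(196,254,3),r=.049)
```

```text
[-1.48695437  1.01437278  0.52912289]
196 [0.473 0.055 0.068] [[0.0022, 0.0018, -0.0027], [-2.6, 0.0, -0.1], 0]
199 [0.473 0.052 0.068] [[0.0022, 0.0024, -0.0053], [-5.6, 0.0, -0.1], 0]
202 [0.473 0.05  0.068] [[0.0022, 0.0029, -0.008], [-8.6, 0.0, -0.1], 0]
205 [0.474 0.047 0.068] [[0.0022, 0.0033, -0.0106], [-11.6, 0.0, -0.1], 0]
208 [0.474 0.044 0.068] [[0.0022, 0.0035, -0.0133], [-14.6, 0.1, -0.1], 0]
211 [0.475 0.042 0.068] [[0.0022, 0.0036, -0.016], [-17.6, 0.1, -0.1], 0]
214 [0.475 0.039 0.068] [[0.0022, 0.0035, -0.0187], [-20.6, 0.1, -0.1], 0]
217 [0.476 0.036 0.068] [[0.0022, 0.0033, -0.0214], [-23.6, 0.1, -0.1], 0]
220 [0.477 0.034 0.068] [[0.0022, 0.0029, -0.024], [-26.6, 0.1, -0.1], 0]
223 [0.478 0.031 0.068] [[0.0022, 0.0024, -0.0267], [-29.6, 0.1, -0.1], 0]
226 [0.479 0.029 0.068] [[0.0022, 0.0018, -0.0293], [-32.6, 0.1, -0.1], 0]
229 [0.481 0.027 0.068] [[0.0022, 0.0011, -0.0319], [-35.6, 0.1, -0.1], 0]
232 [0.482 0.024 0.068] [[0.0021, 0.0002, -0.0344], [-38.6, 0.1, -0.1], 0]
235 [0.484 0.022 0.068] [[0.0021, -0.0009, -0.0369], [-41.6, 0.1, -0.1], 0]
238 [0.485 0.02  0.068] [[0.0021, -0.002, -0.0393], [-44.6, 0.1, -0.1], 0]
241 [0.487 0.018 0.068] [[0.0021, -0.0033, -0.0417], [-47.6, 0.1, -0.1], 0]
244 [0.489 0.016 0.068] [[0.0021, -0.0047, -0.044], [-50.6, 0.1, -0.1], 0]
247 [0.491 0.014 0.068] [[0.0021, -0.0063, -0.0462], [-53.6, 0.1, -0.1], 0]
250 [0.493 0.013 0.068] [[0.0021, -0.0079, -0.0483], [-56.6, 0.1, -0.1], 0]
253 [0.495 0.011 0.068] [[0.0021, -0.0096, -0.0504], [-59.6, 0.1, -0.1], 0]
```

{"op": "drive_tool", "data": {"plan": [[[0.001,0.0018,-0.0027],[-2.6,0,0],0],[[0.001,0.0024,-0.0053],[-5.6,0,0],0],[[0.001,0.0029,-0.008],[-8.6,0,0],0],[[0.001,0.0033,-0.0106],[-11.6,0,0],0],[[0.001,0.0035,-0.0133],[-14.6,0,0],0],[[0.001,0.0036,-0.016],[-17.6,0,0],0],[[0.001,0.0035,-0.0187],[-20.6,0,0],0],[[0.001,0.0033,-0.0214],[-23.6,0,0],0],[[0.001,0.0029,-0.024],[-26.6,0,0],0],[[0.001,0.0024,-0.0267],[-29.6,0,0],0],[[0.001,0.0018,-0.0293],[-32.6,0,0],0],[[0.001,0.0011,-0.0319],[-35.6,0,0],0],[[0.001,0.0002,-0.0344],[-38.6,0,0],0],[[0.001,-0.0009,-0.0369],[-41.6,0,0],0],[[0.001,-0.002,-0.0393],[-44.6,0,0],0],[[0.001,-0.0033,-0.0417],[-47.6,0,0],0]]}}

```text
clock: 13.08
tool_pos: [0.4871, 0.0178, 0.0695]
orientation: [19.6, 89.9, 170.8]
force: [-0.6, 0.3, 0.9]
opening: 0.0006
```

Run:
```python
from h import *
print(ctrl.get_obs()['force'])
arc(range(244,274,3),r=.049)
s=ctrl.snapshot("side");t=ctrl.snapshot("top")
a=[cv2.resize(i,None,fx=4,fy=4,interpolation=cv2.INTER_CUBIC) for i in(s[190:310,265:365],t[195:315,270:370])];cv2.imwrite("pics/6.png",np.hstack(a))
```

```text
[-0.55997541  0.28637034  0.89380359]
244 [0.489 0.016 0.068] [[0.0015, 0.0004, -0.0025], [-2.8, 0.1, -0.0], 0]
247 [0.491 0.014 0.068] [[0.0015, 0.001, -0.0051], [-5.8, 0.1, -0.0], 0]
250 [0.493 0.013 0.068] [[0.0015, 0.0015, -0.0078], [-8.8, 0.1, -0.0], 0]
253 [0.495 0.011 0.068] [[0.0015, 0.0018, -0.0105], [-11.8, 0.1, -0.0], 0]
256 [0.498 0.01  0.068] [[0.0015, 0.002, -0.0131], [-14.8, 0.1, -0.0], 0]
259 [0.5   0.008 0.068] [[0.0014, 0.0021, -0.0158], [-17.8, 0.1, -0.0], 0]
262 [0.502 0.007 0.068] [[0.0014, 0.002, -0.0185], [-20.8, 0.1, -0.0], 0]
265 [0.505 0.006 0.068] [[0.0014, 0.0018, -0.0212], [-23.8, 0.1, -0.0], 0]
268 [0.507 0.005 0.068] [[0.0014, 0.0014, -0.0239], [-26.8, 0.1, -0.0], 0]
271 [0.51  0.004 0.068] [[0.0014, 0.0009, -0.0265], [-29.8, 0.1, -0.0], 0]
```

View pics/6.png

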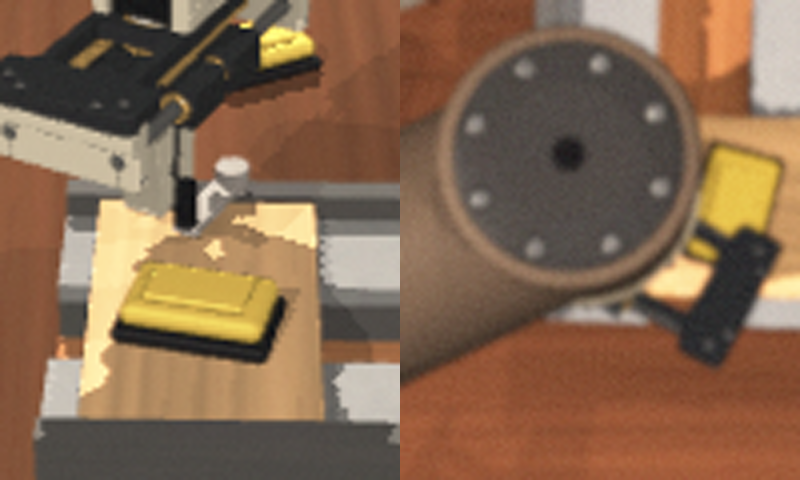

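The catch is swinging over the board: peg at side crop (186,205), finger behind it, slider clear. I carry on towards the stop.

{"op": "drive_tool", "data": {"plan": [[[0.0005,0.0004,-0.0025],[-2.8,0,0],0],[[0.0005,0.001,-0.0051],[-5.8,0,0],0],[[0.0005,0.0015,-0.0078],[-8.8,0,0],0],[[0.0005,0.0018,-0.0105],[-11.8,0,0],0],[[0.0005,0.002,-0.0131],[-14.8,0,0],0],[[0.0005,0.0021,-0.0158],[-17.8,0,0],0],[[0.0005,0.002,-0.0185],[-20.8,0,0],0],[[0.0005,0.0019,-0.02],[-22.3,0,0],0],[[0.0005,0.0018,-0.0212],[-23.8,0,0],0]]}}

```text
clock: 13.93
tool_pos: [0.5046, 0.0056, 0.069]
orientation: [2.8, 89.9, 177.6]
force: [-0.6, 0.4, 0.4]
opening: 0.0002
```

{"op": "drive_tool", "data": {"plan": [[[0,0,-0.0012],[-1,0,0],0],[[0,0,-0.0024],[-2,0,0],0]]}}

```text
clock: 14.1
tool_pos: [0.5066, 0.0052, 0.0691]
orientation: [4.6, 89.8, -178.5]
force: [-1.2, -1.4, 0.2]
opening: 0.0004
```

{"op": "drive_tool", "data": {"plan": [[[0,0,-0.001],[0,0,0],0],[[0,0,-0.002],[0,0,0],0]]}}

```text
clock: 14.27
tool_pos: [0.5078, 0.0048, 0.0689]
orientation: [6.6, 89.8, -176.6]
force: [-6.4, 1.0, 3.8]
opening: 0.0004
```

{"op": "drive_tool", "data": {"plan": [[[0,0,-0.001],[0,0,0],0],[[0,0,-0.002],[0,0,0],0]]}}

```text
clock: 14.43
tool_pos: [0.508, 0.0046, 0.0686]
orientation: [7.0, 89.6, -176.2]
force: [-10.1, 4.0, 7.7]
opening: 0.0004
```

The catch is at its stop: force climbs to 10 N with no motion. I back off and lift clear.

{"op": "drive_tool", "data": {"plan": [[[0,0,0.004],[0,0,0],0],[[0,0,0.012],[0,0,0],0],[[0,0,0.022],[0,0,0],0],[[-0.02,0,0.03],[0,0,0],0],[[-0.05,0,0.035],[0,0,0],0],[[-0.08,0,0.035],[0,0,0],0],[[-0.11,-0.03,0.035],[0,0,0],0],[[-0.13,-0.06,0.035],[0,0,0],0],[[-0.15,-0.09,0.035],[0,0,0],0],[[-0.15,-0.12,0.035],[0,0,0],0],[[-0.15,-0.15,0.035],[0,0,0],0],[[-0.15,-0.18,0.035],[0,0,0],0],[[-0.15,-0.18,0.035],[0,0,0],0]]}}

```text
clock: 15.52
tool_pos: [0.4845, 0.1904, 0.2188]
orientation: [-5.0, 89.7, 171.9]
force: [0.3, -0.1, -0.6]
opening: 0.0006
```

Run:
```python
from h import *
o=ctrl.get_obs();print(o['clock'],o['tool_pos'],o['force'])
s=ctrl.snapshot("side");t=ctrl.snapshot("top")
for k in("board","slider","catch_pivot","catch_peg"):
  Q=[[np.round(d['pixel'],1).tolist() for d in ctrl.landmark_of(n,k) if np.hypot(*(np.array(d['pixel'])-[320,245]))<60][:1] for n in("side","top")];print(k,Q)
  if Q[0] and Q[1]: print("  tri",tri(Q[0][0],Q[1][0]))
a=[cv2.resize(i,None,fx=3,fy=3,interpolation=cv2.INTER_CUBIC) for i in(s[180:320,260:390],t[160:300,250:380])];cv2.imwrite("pics/7.png",np.hstack(a))
```

```text
15.5167 [0.48452701 0.19036171 0.21881021] [ 0.27022447 -0.08089357 -0.60696953]
board [[[316.0, 270.1]], [[344.2, 247.5]]]
  tri (array([ 0.50726383, -0.04303443,  0.03891059]), np.float64(0.6711374899511782))
slider [[[315.9, 272.0]], [[353.7, 246.1]]]
  tri (array([ 0.50749887, -0.06607643,  0.05145655]), np.float64(0.06099013036705969))
catch_pivot [[[325.1, 230.6]], [[306.5, 238.8]]]
  tri (array([0.52766901, 0.04865844, 0.0711306 ]), np.float64(0.8862266265146559))
catch_peg [[[324.0, 237.3]], [[328.7, 240.7]]]
  tri (array([ 0.5220956 , -0.00502298,  0.08923201]), np.float64(1.5990363089187554))
```

View pics/7.png

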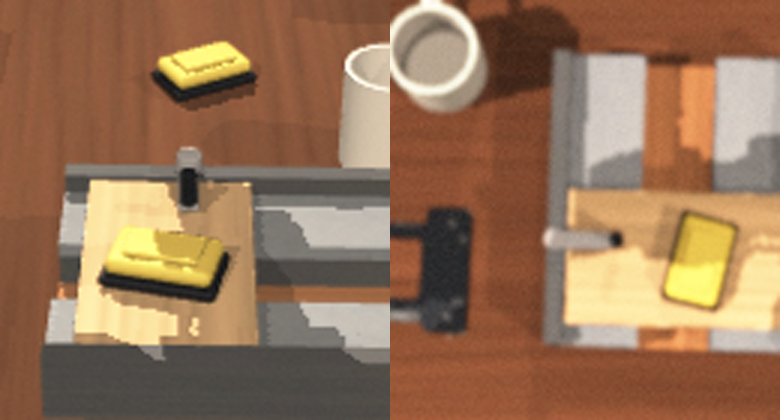

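The picture shows the catch square across the board (peg at top crop (617,240), pivot (552,238)), the board flat, and the slider, mug and spare slider undisturbed. I hand the job in.

```bash
python3 -c "
from plant import ctrl
print(ctrl.close_job())"
```

```text
the job is handed in; nothing more can be done
None
```

I handed the job in at about 15.5 s; the hand-in gives no verdict. The board is in its notches, the catch is at its stop, and the arm is clear of everything.

- **Push:** I pushed the board with the shut fingertips at roughly 2 N. The force dropped away as the board fell into the notches, and the slider rode along untouched.
- **Catch:** I pushed the peg round in an arc until the force rose to about 10 N with no further movement, then lifted away.
- **Last checks:** The board's underside measured 0.039 m up (0.040 expected), and the slider lay on it with its underside at 0.051 m. The last picture shows the catch square across the board. The mug and spare slider look unmoved.
- **Less certain:**
  - Network readings of the board's x varied between 0.500 and 0.508 m. The last one, 0.507, is about 2 mm from the measured seat.
  - The final peg and pivot readings were a few millimetres off their true spacing.
  - The marker was outside the final crop, so I did not re-check it; the arm only passed over it at about 0.2 m.

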